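# Find the full tin

### The job

Stand all three closed tins upright in the pockets of the grey rack, one in each pocket, feeling their weight as you go. Then take the heaviest one, lift it out of the rack and finish while still holding it upright in the gripper, its base at least 15 cm above the counter, with the two lighter tins left standing in their pockets. Do not tip any tin over and do not shove the carton or the potatoes about.

Things in the scene. Friction and masses are not known exactly. Their poses are not given: they have to be found in the camera images.
- tin_a_center (a point): closed round steel tin with a flat lid, 60 mm across, 100 mm high, standing upright on the chopping board at the start (its base then 12 mm above the counter); all three look the same. This point is the tin's centre, half-way up (50 mm above its base); z runs up its axis. Weighs 200 to 300 g if nearly empty; the one full tin weighs 540 to 640 g, and any of the three may be that one. A grip of 25 to 40 N carries it safely and does not harm it
- tin_b_center (a point): closed round steel tin with a flat lid, 60 mm across, 100 mm high, standing upright on the chopping board at the start (its base then 12 mm above the counter); all three look the same. This point is the tin's centre, half-way up (50 mm above its base); z runs up its axis. Weighs 200 to 300 g if nearly empty; the one full tin weighs 540 to 640 g, and any of the three may be that one. A grip of 25 to 40 N carries it safely and does not harm it
- tin_c_center (a point): closed round steel tin with a flat lid, 60 mm across, 100 mm high, standing upright on the chopping board at the start (its base then 12 mm above the counter); all three look the same. This point is the tin's centre, half-way up (50 mm above its base); z runs up its axis. Weighs 200 to 300 g if nearly empty; the one full tin weighs 540 to 640 g, and any of the three may be that one. A grip of 25 to 40 N carries it safely and does not harm it
- tin_a: the same tin_a; origin at the centre of its underside, z up its axis
- tin_b: the same tin_b; origin at the centre of its underside, z up its axis
- tin_c: the same tin_c; origin at the centre of its underside, z up its axis
- rack: fixed grey plastic block, 100 mm (its x) by 310 mm (its y) by 46 mm high, with three round pockets in a row along its y, 100 mm apart; origin at the centre of its underside; it may stand to the left or to the right of the robot, the board on the other side
- pocket_0 (a point): centre of the floor of the first (at the block's -y end) round pocket of the rack, 6 mm above the counter; the pocket is 66 mm across and 40 mm deep, its mouth 46 mm above the counter
- pocket_1 (a point): centre of the floor of the middle round pocket of the rack, 6 mm above the counter; the pocket is 66 mm across and 40 mm deep, its mouth 46 mm above the counter
- pocket_2 (a point): centre of the floor of the third (at the block's +y end) round pocket of the rack, 6 mm above the counter; the pocket is 66 mm across and 40 mm deep, its mouth 46 mm above the counter
- board: fixed white plastic chopping board, 250 x 250 mm, 12 mm thick; origin at the centre of its underside
- carton: red cardboard carton, 60 x 90 x 100 mm (a torn flap rises to 120 mm), at the far side of the work. A bystander: leave it where it is. Origin at the centre of its underside
- potato_1: potato, 110 mm long, 62 mm thick, at the far side of the work. A bystander: leave it where it is. Origin at the centre of its underside
- potato_2: potato, 93 mm long, 62 mm thick, at the far side of the work. A bystander: leave it where it is. Origin at the centre of its underside
There are look-alikes about, which are no part of the job. Leave any green look-alike of the tin_a alone. What is shaped like the tin_b but purple is not meant.

How it is judged (in metres and radians):
On the way:
1. all three tins stand in the rack's pockets at once, each down on its pocket's floor ((horizontal distance between tin_a_center and pocket_0 below 0.007 m or horizontal distance between tin_a_center and pocket_1 below 0.007 m or horizontal distance between tin_a_center and pocket_2 below 0.007 m) and height (world z) of each of tin_a_center, tin_b_center, tin_c_center below 0.062 m and angle between each of tin_a_center, tin_b_center, tin_c_center's own z axis and vertical below 0.12 rad and (horizontal distance between tin_b_center and pocket_0 below 0.007 m or horizontal distance between tin_b_center and pocket_1 below 0.007 m or horizontal distance between tin_b_center and pocket_2 below 0.007 m) and (horizontal distance between tin_c_center and pocket_0 below 0.007 m or horizontal distance between tin_c_center and pocket_1 below 0.007 m or horizontal distance between tin_c_center and pocket_2 below 0.007 m)), for 0.2 s.
At the end, for the whole second after the job is handed in: The heaviest tin is held still by the fingers alone, upright (within 20 deg), base over 145 mm above the counter, touching nothing else; the other two (each under 4.2 N) stand at rest on pocket floors, within 7 mm of the axis and 7 deg of upright, untouched by the fingers (((height (world z) of tin_a_center above 0.195 m and angle between tin_a_center's own z axis and vertical below 0.35 rad and linear speed of tin_a below 0.04 m/s and contact force between tin_a and the fingers above 1 N and contact force between tin_a and rack below 0.05 N and contact force between tin_a and tin_b below 0.05 N and contact force between tin_a and tin_c below 0.05 N and ((horizontal distance between tin_b_center and pocket_0 below 0.007 m or horizontal distance between tin_b_center and pocket_1 below 0.007 m or horizontal distance between tin_b_center and pocket_2 below 0.007 m) and height (world z) of tin_b_center below 0.062 m and angle between tin_b_center's own z axis and vertical below 0.12 rad and contact force between tin_b and rack between 1 and 4.2 N and contact force between tin_b and the fingers below 0.1 N and linear speed of tin_b below 0.03 m/s) and ((horizontal distance between tin_c_center and pocket_0 below 0.007 m or horizontal distance between tin_c_center and pocket_1 below 0.007 m or horizontal distance between tin_c_center and pocket_2 below 0.007 m) and height (world z) of tin_c_center below 0.062 m and angle between tin_c_center's own z axis and vertical below 0.12 rad and contact force between tin_c and rack between 1 and 4.2 N and contact force between tin_c and the fingers below 0.1 N and linear speed of tin_c below 0.03 m/s)) or (height (world z) of tin_b_center above 0.195 m and angle between tin_b_center's own z axis and vertical below 0.35 rad and linear speed of tin_b below 0.04 m/s and contact force between tin_b and the fingers above 1 N and contact force between tin_b and rack below 0.05 N and contact force between tin_b and tin_a below 0.05 N and contact force between tin_b and tin_c below 0.05 N and ((horizontal distance between tin_a_center and pocket_0 below 0.007 m or horizontal distance between tin_a_center and pocket_1 below 0.007 m or horizontal distance between tin_a_center and pocket_2 below 0.007 m) and height (world z) of tin_a_center below 0.062 m and angle between tin_a_center's own z axis and vertical below 0.12 rad and contact force between tin_a and rack between 1 and 4.2 N and contact force between tin_a and the fingers below 0.1 N and linear speed of tin_a below 0.03 m/s) and ((horizontal distance between tin_c_center and pocket_0 below 0.007 m or horizontal distance between tin_c_center and pocket_1 below 0.007 m or horizontal distance between tin_c_center and pocket_2 below 0.007 m) and height (world z) of tin_c_center below 0.062 m and angle between tin_c_center's own z axis and vertical below 0.12 rad and contact force between tin_c and rack between 1 and 4.2 N and contact force between tin_c and the fingers below 0.1 N and linear speed of tin_c below 0.03 m/s)) or (height (world z) of tin_c_center above 0.195 m and angle between tin_c_center's own z axis and vertical below 0.35 rad and linear speed of tin_c below 0.04 m/s and contact force between tin_c and the fingers above 1 N and contact force between tin_c and rack below 0.05 N and contact force between tin_c and tin_a below 0.05 N and contact force between tin_c and tin_b below 0.05 N and ((horizontal distance between tin_a_center and pocket_0 below 0.007 m or horizontal distance between tin_a_center and pocket_1 below 0.007 m or horizontal distance between tin_a_center and pocket_2 below 0.007 m) and height (world z) of tin_a_center below 0.062 m and angle between tin_a_center's own z axis and vertical below 0.12 rad and contact force between tin_a and rack between 1 and 4.2 N and contact force between tin_a and the fingers below 0.1 N and linear speed of tin_a below 0.03 m/s) and ((horizontal distance between tin_b_center and pocket_0 below 0.007 m or horizontal distance between tin_b_center and pocket_1 below 0.007 m or horizontal distance between tin_b_center and pocket_2 below 0.007 m) and height (world z) of tin_b_center below 0.062 m and angle between tin_b_center's own z axis and vertical below 0.12 rad and contact force between tin_b and rack between 1 and 4.2 N and contact force between tin_b and the fingers below 0.1 N and linear speed of tin_b below 0.03 m/s)))); the arm keeps its last pose, push and grip.
It fails at once if a tin is tipped over (more than 40 degrees) (angle between any of tin_a_center, tin_b_center, tin_c_center's own z axis and vertical above 0.7 rad).
It fails at once if the carton or a potato is shoved more than 30 mm (distance of any of carton, potato_1, potato_2 from where it was at the start of the episode above 0.03 m).
It also fails if it takes over 72 s, if anything falls off the work surface, if the arm or the gripper's body presses on something with over 40 N, if the wrist force passes 120 N, or if a joint passes its speed limit or range.

### The arm

A 7-joint arm with a two-finger parallel gripper is mounted at the origin on the work surface. World frame = base frame: x ahead of the robot, y to its left, z up, the work surface at z = 0. Lengths are in mm, angles in rad, forces in N, time in s.
With the tool pointing down it reaches from about 425 to 925 mm from the base axis. Payload 6.8 kg.
Tool frame: the origin (TCP) lies at the very end of the fingers, on their centre line; the grasp point (between the pads) lies 19 mm behind it (arm.tcp_to_grasp is the distance from the TCP to the grasp point, in mm); z points along the fingers, y is the line along which they close (so a half turn about z gives the same grasp; the last joint's range is limited). The gripper opens to 85 mm and grips with 20 to 120 N. Pads are 22 mm wide; open, the fingers measure 114 mm over their backs; the gripper's body (76 mm by 85 mm) begins 54 mm behind the grasp point. The pads swing forward as they close: fully open they stand 13 mm farther back than shut.
Start: joints at [-1.306, 0.477, 0.022, 1.555, -0.011, 1.109, -0.083], TCP at [245.849, 628.654, 231.308] pointing down, gripper open.
Joint ranges: [-2.96, 2.96], [-0.34, 2.1], [-1.41, 1.46], [0.24, 2.44], [-1.37, 4.51], [0.17, 1.92], [-2.96, 2.96]. Speed limits (rad/s): [2.39, 2.39, 3.14, 3.14, 3.14, 3.14, 3.14].

### API

Orientations are given as a unit quaternion [x, y, z, w].
In Python, from plant import arm, read_camera, job gives the robot as it stands.
- The arm moves only by the shell command python3 -m pendant 'ROWS' [FORCE]. ROWS is JSON, a list of rows, each an object of numbers: "rx", "ry", "rz": the turn, a rotation vector about the tool's x, y, z in rad; "tx", "ty", "tz": the shift along the tool's x, y, z in cm; "claw": the closure, from 0 (fully open) to 1 (shut). In form: [{"rx": .., "ry": .., "rz": .., "tx": .., "ty": .., "tz": .., "claw": ..}, ...]. A call has 1 to 5 rows; each row shifts and turns the commanded pose from where the row before left it, along the tool's axes as they then stand; what a row does not reach is not made up. A row lasts 1/12 s, in which the tool goes at most 41.7 mm and 7.16 degrees, less where a joint would pass 70% of its speed; a pose out of reach is approached as far as the arm can. A call is refused whole if a number of a shift passes 4.17 or a number of a turn 0.125, either way. A call with a gripper value outside its range is refused whole. The fingers move at their own pace and stop on an object; FORCE is the grip in N (left out, the last holds). Time passes only in rows, so rows that do not move let the fingers close. It gives the time, the measured TCP pose, the force, the opening and the grip force at its end, in the units of the state.
- arm.get_state(): the state, without advancing time (a new reading comes with each control period).
- read_camera(name): name is "scene" or "side" or "wrist"; returns a dict with "pixels" (480x640x3 uint8, blue, green, red), "fx", "fy", "cx", "cy" (pixels), "pose" (4x4, takes a point from camera to world coordinates); the wrist camera has in their place "hand_eye" (4x4, takes a point from camera to tool coordinates, whose origin is the TCP and whose axes are the flange's). Camera axes: x right, y up, looking along -z (the intrinsics and any distortion apply to the point x, -y, -z); pixel columns grow to the right and rows downward; lengths in mm; the calibration is good to about 2 mm. A picture is of the moment at which its call begins: read the wrist's pose just before it. There is no depth.
- job.job_done(): hands the job in; it is judged then, once.
The state is a dict: "time": time; "q": joint angles; "dq": joint speeds; "effort": joint torques, N m; "tcp_pos": TCP position; "ee_rot": TCP orientation; "wrist_force": force on the tool from outside, world axes, zero at the start; "torque": the same for the moment, N m; "gripper_width": finger opening in mm; "grip_force": force on a finger pad.
Only numpy, scipy, OpenCV 4.12 (cv2) and the standard library are available. Lean on these libraries where they do the work, as an engineer would, in place of code of your own. Each camera call takes 0.05 s, during which the arm holds its last target. There are 200 camera calls.

## Working session

There is one attempt and no reset: what is moved stays moved. The work goes in short steps, Python scripts to look and compute and a shell command to move; the robot and the scene stay as the last step left them, time stands still between calls to the robot, and variables do not carry over. Pictures are saved under pics/ and viewed, at most 10 in all, crops included, and the job is handed in when it is done.

```bash
ls; mkdir -p pics
python3 - <<'E'
from plant import arm, read_camera
import cv2,numpy as np
for n in ("scene","side"):
    c=read_camera(n); cv2.imwrite(f"pics/{n}0.png",c["pixels"]); print(n,c["fx"],c["fy"],c["cx"],c["cy"],[k for k in c]); print(np.round(c["pose"],3))
s=arm.get_state(); print(s)
c=read_camera("wrist");print(c["hand_eye"],c["fx"])
E
```

```text
pics
scene 585.6703210381276 585.6703210381276 326.13152378830716 231.74626889783596 ['pixels', 'fx', 'fy', 'cx', 'cy', 'pose']
[[-7.290000e-01 -3.960000e-01  5.580000e-01  1.240957e+03]
 [ 6.840000e-01 -4.330000e-01  5.870000e-01  6.621210e+02]
 [ 9.000000e-03  8.100000e-01  5.860000e-01  7.553730e+02]
 [ 0.000000e+00  0.000000e+00  0.000000e+00  1.000000e+00]]
side 481.37880696510945 481.37880696510945 315.7683534271519 236.15603639411478 ['pixels', 'fx', 'fy', 'cx', 'cy', 'pose']
[[ 9.18000e-01  2.67000e-01 -2.93000e-01  3.52709e+02]
 [-3.97000e-01  6.12000e-01 -6.84000e-01 -5.80484e+02]
 [-3.00000e-03  7.44000e-01  6.68000e-01  6.31138e+02]
 [ 0.00000e+00  0.00000e+00  0.00000e+00  1.00000e+00]]
{'time': 0.1, 'q': array([-1.30611481,  0.47774722,  0.02232228,  1.55635948, -0.01149209,
        1.10928319, -0.08306404]), 'dq': array([-0.00205084, -0.00184863, -0.00112141, -0.00152   , -0.00120065,
        0.00167769, -0.00053247]), 'effort': array([ 4.20767828e-03, -5.97766507e+01,  1.61374222e+00, -2.81957871e+01,
        1.28311824e-02,  5.09069388e-03, -3.34675622e-05]), 'tcp_pos': array([245.6457518 , 628.14048463, 230.39965534]), 'ee_rot': array([ 1.85275216e-01,  9.82686317e-01, -8.29200043e-04, -9.52623121e-05]), 'wrist_force': array([ 0.65949322,  0.23740521, -0.02474103]), 'torque': array([ 0.02325978, -0.00088432,  0.02703669]), 'grip_force': 0.0, 'gripper_width': 85.63311799708943}
[[ 1.36912903e-03  9.60257248e-01  2.79113136e-01  6.96223318e+01]
 [ 9.99998871e-01 -1.14179085e-03 -9.77075285e-04  9.55015220e-01]
 [-6.19554799e-04  2.79114158e-01 -9.60257727e-01 -1.42502289e+02]
 [ 0.00000000e+00  0.00000000e+00  0.00000000e+00  1.00000000e+00]] 395.3098283790297
```

View pics/scene0.png

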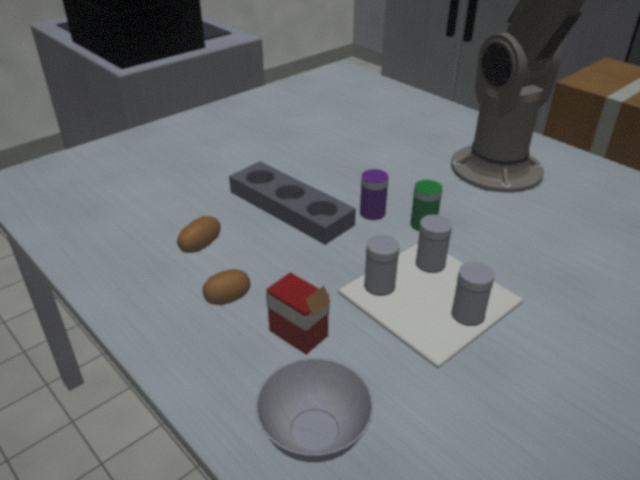

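View pics/side0.png

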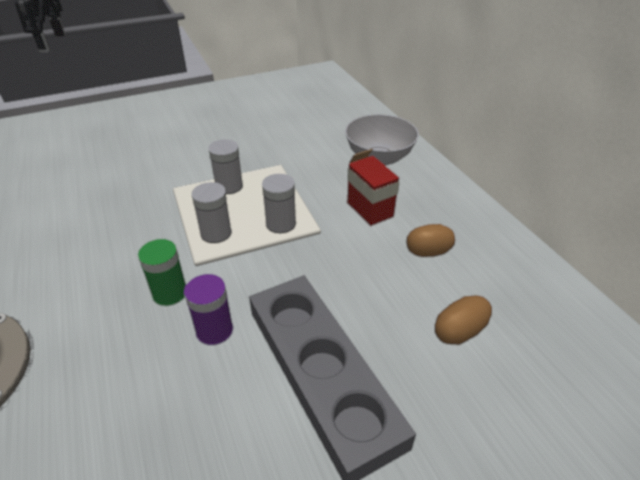

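The scene view shows three grey tins on the white board, with lids at (382,245), (435,228) and (475,275). The rack pockets are at (261,177), (290,192) and (322,208).

Things that could be taken for a tin:
- Three grey tins at those pixels.
- Purple tin at (374,180), a look-alike.
- Green tin at (428,188), a look-alike.

I choose the three grey ones on the board. The side view agrees, with lids at (225,148), (210,193) and (279,184), and pockets at (292,309), (322,358) and (358,417).

```bash
cat > h.py <<'E'
import numpy as np, cv2
from scipy.spatial.transform import Rotation as R
from plant import arm, read_camera
def cam(name):
    s=arm.get_state(); c=read_camera(name)
    if name=="wrist":
        T=np.eye(4);T[:3,:3]=R.from_quat(s["ee_rot"]).as_matrix();T[:3,3]=s["tcp_pos"]
        c["pose"]=T@c["hand_eye"]
    return c
def cast(c,uv,z):
    P=c["pose"];d=P[:3,:3]@np.array([(uv[0]-c["cx"])/c["fx"],-(uv[1]-c["cy"])/c["fy"],-1.])
    return P[:3,3]+d*(z-P[2,3])/d[2]
def proj(c,p):
    q=np.linalg.inv(c["pose"])@np.append(p,1);return c["cx"]+c["fx"]*q[0]/-q[2],c["cy"]-c["fy"]*q[1]/-q[2]
E
python3 - <<'E'
from h import *
S=cam("scene");D=cam("side")
for a,z in(((382,245),112),((435,226),112),((475,275),112),((374,178),100),((428,188),100),((261,177),46),((290,192),46),((322,208),46)): print("sc",a,cast(S,a,z).round())
for a,z in(((225,148),112),((210,193),112),((279,184),112),((205,288),100),((158,252),100),((292,309),46),((322,358),46),((358,417),46)): print("sd",a,cast(D,a,z).round())
cv2.imwrite("pics/crop.png",cv2.resize(S["pixels"][150:340,220:530],None,fx=2.5,fy=2.5,interpolation=cv2.INTER_CUBIC))
s=arm.get_state();print(R.from_quat(s["ee_rot"]).as_matrix().round(3))
E
```

```text
sc (382, 245) [582. 117. 112.]
sc (435, 226) [463. 145. 112.]
sc (475, 275) [527. 282. 112.]
sc (374, 178) [402. -69. 100.]
sc (428, 188) [348.  37. 100.]
sc (261, 177) [ 528. -313.   46.]
sc (290, 192) [ 521. -215.   46.]
sc (322, 208) [ 512. -118.   46.]
sd (225, 148) [518. 271. 112.]
sd (210, 193) [453. 134. 112.]
sd (279, 184) [576. 110. 112.]
sd (205, 288) [390. -76. 100.]
sd (158, 252) [340.  30. 100.]
sd (292, 309) [ 508. -122.   46.]
sd (322, 358) [ 515. -222.   46.]
sd (358, 417) [ 521. -322.   46.]
[[-0.931  0.364 -0.   ]
 [ 0.364  0.931 -0.001]
 [-0.    -0.001 -1.   ]]
```

View pics/crop.png

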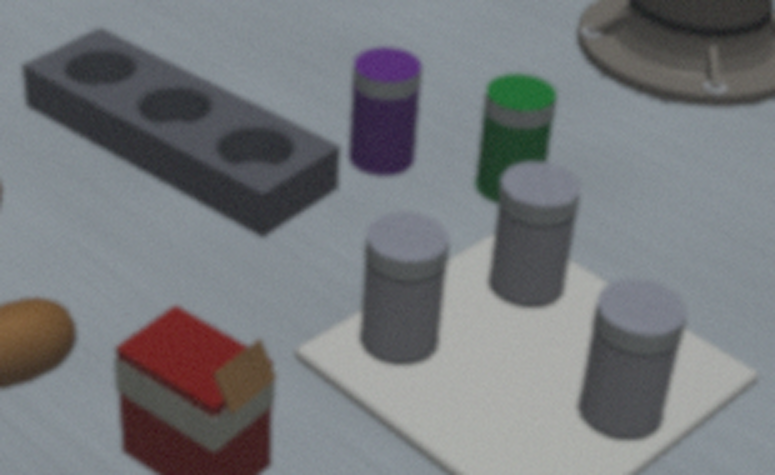

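The crop confirms the choice: three plain grey tins standing on the white board. The purple and green ones stand off it. I'll rotate so the fingers close across the rack row, and raise the tool.

```bash
python3 -m pendant '[{"rz":0.125,"tz":-0.8},{"rz":0.125,"tz":-0.8},{"rz":0.125,"tz":-0.8},{"rz":0.125,"tz":-0.8},{"rz":0.125,"tz":-0.8}]' 30
python3 -m pendant '[{"rz":0.125,"tz":-0.8},{"rz":0.125,"tz":-0.8},{"rz":0.125,"tz":-0.8},{"rz":0.125,"tz":-0.8},{}]'
cat >> h.py <<'E'
def go(p):
    """remaining shift to world point p in tool axes, cm"""
    s=arm.get_state();M=R.from_quat(s["ee_rot"]).as_matrix()
    d=M.T@(np.array(p)-s["tcp_pos"])/10
    print("tcp",s["tcp_pos"].round(1),"shift cm",d.round(2),"yaw",np.degrees(np.arctan2(M[1,0],M[0,0])).round(1),"z",M[:,2].round(3),"t",round(s["time"],2),"F",s["wrist_force"].round(2))
E
python3 -c "
from h import *
go([525,170,300])"
```

```text
tcp [245.8 628.4 230.9] shift cm [-42.7  -32.53  -6.89] yaw 158.6 z [-0.    -0.001 -1.   ] t 0.25 F [-0.08 -0.08 -0.32]schema error: expected keys rx, ry, rz, tx, ty, tz, claw
schema error: expected keys rx, ry, rz, tx, ty, tz, claw
```

```bash
python3 -m pendant '[{"rx":0,"ry":0,"rz":0.125,"tx":0,"ty":0,"tz":-0.8,"claw":0},{"rx":0,"ry":0,"rz":0.125,"tx":0,"ty":0,"tz":-0.8,"claw":0},{"rx":0,"ry":0,"rz":0.125,"tx":0,"ty":0,"tz":-0.8,"claw":0},{"rx":0,"ry":0,"rz":0.125,"tx":0,"ty":0,"tz":-0.8,"claw":0},{"rx":0,"ry":0,"rz":0.125,"tx":0,"ty":0,"tz":-0.8,"claw":0}]' 30
python3 -m pendant '[{"rx":0,"ry":0,"rz":0.125,"tx":0,"ty":0,"tz":-0.8,"claw":0},{"rx":0,"ry":0,"rz":0.125,"tx":0,"ty":0,"tz":-0.8,"claw":0},{"rx":0,"ry":0,"rz":0.125,"tx":0,"ty":0,"tz":-0.8,"claw":0},{"rx":0,"ry":0,"rz":0.125,"tx":0,"ty":0,"tz":-0.8,"claw":0},{"rx":0,"ry":0,"rz":0,"tx":0,"ty":0,"tz":0,"claw":0}]'
python3 -c "
from h import *
go([525,170,300])"
```

```text
time: 0.67
tcp_pos: [245.8, 628.5, 271.5]
ee_rot: [0.481, 0.877, -0.0, -0.0]
wrist_force: [-0.4, -0.2, 1.0]
gripper_width: 85.5
grip_force: 0.0
time: 1.08
tcp_pos: [246.0, 629.4, 304.9]
ee_rot: [0.682, 0.731, 0.001, -0.0]
wrist_force: [0.2, -0.1, 0.0]
gripper_width: 85.4
grip_force: 0.0
tcp [246.  629.4 304.9] shift cm [-47.75  24.68   0.41] yaw 93.9 z [ 0.001  0.002 -1.   ] t 1.08 F [ 0.21 -0.07  0.03]
```

```bash
python3 -m pendant '[{"rx":0,"ry":0,"rz":0,"tx":-3.2,"ty":1.65,"tz":0,"claw":0},{"rx":0,"ry":0,"rz":0,"tx":-3.2,"ty":1.65,"tz":0,"claw":0},{"rx":0,"ry":0,"rz":0,"tx":-3.2,"ty":1.65,"tz":0,"claw":0},{"rx":0,"ry":0,"rz":0,"tx":-3.2,"ty":1.65,"tz":0,"claw":0},{"rx":0,"ry":0,"rz":0,"tx":-3.2,"ty":1.65,"tz":0,"claw":0}]'|sed -n 2p
python3 -m pendant '[{"rx":0,"ry":0,"rz":0,"tx":-3.2,"ty":1.65,"tz":0,"claw":0},{"rx":0,"ry":0,"rz":0,"tx":-3.2,"ty":1.65,"tz":0,"claw":0},{"rx":0,"ry":0,"rz":0,"tx":-3.2,"ty":1.65,"tz":0,"claw":0},{"rx":0,"ry":0,"rz":0,"tx":-3.2,"ty":1.65,"tz":0,"claw":0},{"rx":0,"ry":0,"rz":0,"tx":-3.2,"ty":1.65,"tz":0,"claw":0}]'|sed -n 2p
python3 -m pendant '[{"rx":0,"ry":0,"rz":0,"tx":-3.2,"ty":1.65,"tz":0,"claw":0},{"rx":0,"ry":0,"rz":0,"tx":-3.2,"ty":1.65,"tz":0,"claw":0},{"rx":0,"ry":0,"rz":0,"tx":-3.2,"ty":1.65,"tz":0,"claw":0},{"rx":0,"ry":0,"rz":0,"tx":-3.2,"ty":1.65,"tz":0,"claw":0},{"rx":0,"ry":0,"rz":0,"tx":-2,"ty":0.8,"tz":0,"claw":0}]'|sed -n 2p
python3 -m pendant '[{"rx":0,"ry":0,"rz":0,"tx":0,"ty":0,"tz":0,"claw":0},{"rx":0,"ry":0,"rz":0,"tx":0,"ty":0,"tz":0,"claw":0}]'|sed -n 2p
python3 - <<'E'
from h import *
go([525,170,300])
c=cam("wrist");cv2.imwrite("pics/w1.png",c["pixels"])
for p in([579,113,112],[458,140,112],[522,276,112]):print(np.round(proj(c,p)))
np.save("w1.npy",c["pose"])
E
```

```text
tcp_pos: [340.3, 473.3, 302.8]
tcp_pos: [434.2, 319.8, 303.0]
tcp_pos: [520.0, 175.1, 303.2]
tcp_pos: [518.6, 177.8, 303.0]
tcp [518.6 177.8 303. ] shift cm [-0.83  0.58  0.3 ] yaw 94.2 z [-0. -0. -1.] t 2.5 F [0.47 0.72 1.2 ]
[380. 286.]
[247. 248.]
[332.  90.]
```

View pics/w1.png

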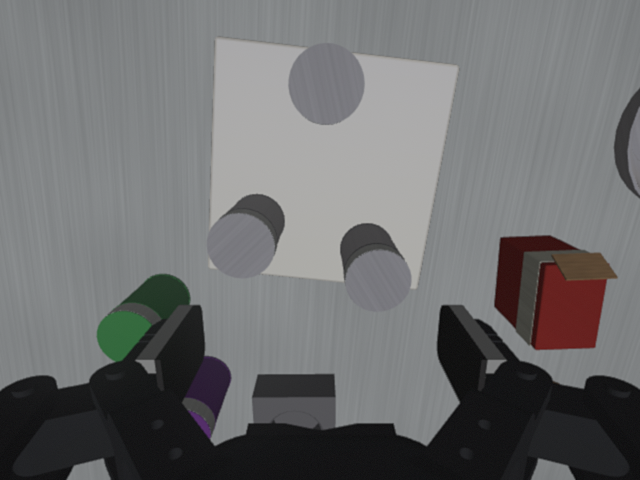

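The wrist view shows the three grey lids at about (241,245), (377,280) and (326,84) on the board, near where they were predicted. Next I fit the lids.

```bash
cat >> h.py <<'E'
def lids(c,guess,z=112,r=30,tol=16):
    """refine a lid/circle centre: blob of colours like the guess pixel -> contour -> points cast on plane z -> circle centre"""
    out=[]
    img=cv2.GaussianBlur(c["pixels"],(5,5),0)
    for g in guess:
        m=np.zeros((482,642),np.uint8);u,v=map(int,g)
        cv2.floodFill(img.copy(),m,(u,v),0,(tol,)*3,(tol,)*3,4|(255<<8)|cv2.FLOODFILL_MASK_ONLY|cv2.FLOODFILL_FIXED_RANGE)
        k=max(cv2.findContours(m[1:-1,1:-1],cv2.RETR_EXTERNAL,cv2.CHAIN_APPROX_NONE)[0],key=cv2.contourArea)
        P=np.array([cast(c,p[0],z)[:2] for p in cv2.convexHull(k)],np.float32)
        cc,rr=cv2.minEnclosingCircle(P); e=cv2.fitEllipse(k); x=cast(c,e[0],z)[:2]
        print(g,"circle",np.round(cc,1),round(rr,1),"ellipse px",np.round(e[0],1),np.round(e[1],1),"->",x.round(1)); out.append(x)
    return out
E
python3 - <<'E'
from h import *
c=cam("wrist")
lids(c,[(241,245),(377,280),(326,84)])
E
```

```text
(241, 245) circle [523.4 109.7] 332.5 ellipse px [322.9 194.3] [436.7 768.2] -> [520.6 194.3]
(377, 280) circle [523.4 109.7] 332.5 ellipse px [323.  194.5] [436.2 768.8] -> [520.6 194.2]
(326, 84) circle [523.4 109.7] 332.5 ellipse px [322.9 194.3] [436.7 768.2] -> [520.6 194.3]
```

Run:
```python
from h import *
c=cam("wrist");b=cv2.GaussianBlur(c["pixels"],(5,5),0)
for p in[(241,245),(255,230),(377,280),(326,84),(326,60),(230,150),(241,290),(190,240),(330,270),(375,318)]:print(p,b[p[1],p[0]],cv2.cvtColor(b,cv2.COLOR_BGR2HSV)[p[1],p[0]])
for t in(6,8,10,12):
  print(t);lids(c,[(241,245),(377,280),(326,84)],tol=t)
```

```text
(241, 245) [125 120 120] [120  10 125]
(255, 230) [126 120 121] [125  12 126]
(377, 280) [126 120 120] [120  12 126]
(326, 84) [126 121 120] [115  12 126]
(326, 60) [125 120 120] [120  10 125]
(230, 150) [170 171 171] [ 30   1 171]
(241, 290) [140 139 136] [ 98   7 140]
(190, 240) [137 135 133] [105   7 137]
(330, 270) [167 171 172] [ 24   7 172]
(375, 318) [134 133 130] [ 98   8 134]
6
(241, 245) circle [452.  141.8] 30.2 ellipse px [240.9 248.1] [61.3 65.9] -> [451.8 141.9]
(377, 280) circle [576.8 117.2] 30.2 ellipse px [378.1 284.2] [58.7 64.1] -> [576.7 117.2]
(326, 84) circle [516.8 280.4] 29.8 ellipse px [327.4  86.5] [71.6 79.2] -> [517.  281.1]
8
(241, 245) circle [452.3 141.8] 30.7 ellipse px [240.9 248.2] [61.8 66.7] -> [451.8 141.7]
(377, 280) circle [576.7 117.1] 30.9 ellipse px [378.2 284.4] [59.7 65. ] -> [576.8 117. ]
(326, 84) circle [517.8 280.5] 30.1 ellipse px [327.5  86.4] [72.3 79.8] -> [517.  281.2]
10
(241, 245) circle [452.1 141.8] 30.9 ellipse px [240.8 248.3] [62.2 67.2] -> [451.7 141.7]
(377, 280) circle [577.8 113. ] 33.4 ellipse px [377.8 285. ] [60.6 66.4] -> [576.6 116.4]
(326, 84) circle [555.9 307.9] 76.9 ellipse px [383.4  50.1] [ 98.1 191.2] -> [557.8 310.6]
12
(241, 245) circle [452.3 141.8] 31.4 ellipse px [240.8 248.4] [62.6 68.2] -> [451.7 141.6]
(377, 280) circle [519.7  29. ] 135.5 ellipse px [305.6 360.9] [173.5 241.8] -> [516.5  32.7]
(326, 84) circle [678.8 185.8] 227.8 ellipse px [505.3 162.4] [284.8 397. ] -> [669.2 233.7]
```

```bash
python3 -m pendant '[{"rx":0,"ry":0,"rz":0,"tx":-3.6,"ty":-0.28,"tz":0,"claw":0},{"rx":0,"ry":0,"rz":0,"tx":-3.6,"ty":-0.28,"tz":0,"claw":0},{"rx":0,"ry":0,"rz":0,"tx":-3.6,"ty":-0.28,"tz":0,"claw":0},{"rx":0,"ry":0,"rz":0,"tx":-3.6,"ty":-0.28,"tz":0,"claw":0},{"rx":0,"ry":0,"rz":0,"tx":-3.6,"ty":-0.28,"tz":0,"claw":0}]'|sed -n 2p
python3 -m pendant '[{"rx":0,"ry":0,"rz":0,"tx":-3.6,"ty":-0.28,"tz":0,"claw":0},{"rx":0,"ry":0,"rz":0,"tx":-3.6,"ty":-0.28,"tz":0,"claw":0},{"rx":0,"ry":0,"rz":0,"tx":-3.6,"ty":-0.28,"tz":0,"claw":0},{"rx":0,"ry":0,"rz":0,"tx":-3.6,"ty":-0.28,"tz":0,"claw":0},{"rx":0,"ry":0,"rz":0,"tx":-3.6,"ty":-0.28,"tz":0,"claw":0}]'|sed -n 2p
python3 -m pendant '[{"rx":0,"ry":0,"rz":0,"tx":-3.6,"ty":-0.28,"tz":0,"claw":0},{"rx":0,"ry":0,"rz":0,"tx":-3.6,"ty":-0.28,"tz":0,"claw":0},{"rx":0,"ry":0,"rz":0,"tx":0,"ty":0,"tz":0,"claw":0},{"rx":0,"ry":0,"rz":0,"tx":0,"ty":0,"tz":0,"claw":0},{"rx":0,"ry":0,"rz":0,"tx":0,"ty":0,"tz":0,"claw":0}]'|sed -n 2p
python3 - <<'E'
from h import *
c=cam("wrist");cv2.imwrite("pics/w2.png",c["pixels"])
go([517,-260,303])
for p in([524,-318,46],[518,-218,46],[510,-120,46]):
  u,v=proj(c,p);print(u,v,c["pixels"][int(v),int(u)])
E
```

```text
tcp_pos: [517.1, -1.0, 303.3]
tcp_pos: [517.0, -181.6, 303.3]
tcp_pos: [516.9, -252.2, 302.9]
tcp [ 517.1 -251.6  302.9] shift cm [-0.84 -0.08 -0.01] yaw 94.4 z [-0.     0.001 -1.   ] t 3.95 F [0.16 0.16 0.29]
320.80098600110074 259.1363505557106 [98 93 94]
322.53973092395944 163.9827900919875 [108 104 105]
322.2216109212351 56.53379394275083 [112 108 109]
```

View pics/w2.png

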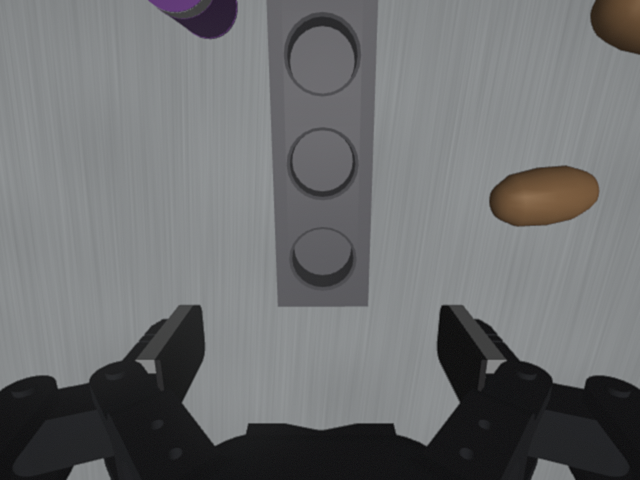

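The wrist view shows the rack upright in the picture, with pocket mouths near (322,54), (322,163) and (323,257), and it is aligned with the tool to about 1°. Now the mouth rims.

Run:
```python
from h import *
c=cam("wrist");g=cv2.cvtColor(cv2.GaussianBlur(c["pixels"],(3,3),0),cv2.COLOR_BGR2GRAY)
print(g[163,276:372:2]); print(g[215:305:3,322])
for (u,v) in((322,54),(322,163),(323,257)):
    pts=[]
    for a in np.linspace(0,2*np.pi,72,endpoint=False):
        pr=[];
        for r in np.arange(26,48,0.5):
            x=u+r*np.cos(a);y=v+r*np.sin(a)
            pr.append(cv2.getRectSubPix(g,(1,1),(x,y))[0,0] if 0<=y<479 else np.nan)
        pr=np.array(pr,float);d=pr[4:]-pr[:-4]
        i=np.nanargmax(d)       # dark -> bright going out
        if d[i]>6: r=26+(i+2)*.5;pts.append((u+r*np.cos(a),v+r*np.sin(a)))
    P=np.array([cast(c,p,46)[:2] for p in pts])
    A=np.c_[2*P,np.ones(len(P))];ok=np.ones(len(P),bool)
    for _ in range(5):
        s=np.linalg.lstsq(A[ok],(P[ok]**2).sum(1),rcond=None)[0];r=np.sqrt(s[2]+s[0]**2+s[1]**2)
        e=np.abs(np.hypot(*(P-s[:2]).T)-r);ok=e<max(1,2*np.median(e))
    print(s[:2].round(1),r.round(1),ok.sum(),len(P))
```

```text
[ 99  99  99  99  99  91  75  55  81 105 105 105 105 105 105 105 105 105
 105 105 105 105 105 105 105 105 105 104 105 105 105 105 105 105 105 105
 105 105  69  53  75  90  98  98  98  98  98  98]
[99 98 98 97 87 92 97 96 97 96 96 95 95 95 95 95 94 94 94 94 70 48 48 47
 61 82 92 92 92 92]
[ 509.6 -118.6] 35.7 63 72
[ 517.5 -216.1] 33.8 67 72
[ 525.4 -315.2] 33.7 62 72
```

```bash
python3 -m pendant '[{"rx":0,"ry":0,"rz":0,"tx":3.3,"ty":0.8,"tz":1.2,"claw":0},{"rx":0,"ry":0,"rz":0,"tx":3.3,"ty":0.8,"tz":1.2,"claw":0},{"rx":0,"ry":0,"rz":0,"tx":3.3,"ty":0.8,"tz":1.2,"claw":0},{"rx":0,"ry":0,"rz":0,"tx":3.3,"ty":0.8,"tz":1.2,"claw":0},{"rx":0,"ry":0,"rz":0,"tx":3.3,"ty":0.8,"tz":1.2,"claw":0}]'|sed -n 2p
python3 -m pendant '[{"rx":0,"ry":0,"rz":0,"tx":3.3,"ty":0.8,"tz":1.2,"claw":0},{"rx":0,"ry":0,"rz":0,"tx":3.3,"ty":0.8,"tz":1.2,"claw":0},{"rx":0,"ry":0,"rz":0,"tx":3.3,"ty":0.8,"tz":1.2,"claw":0},{"rx":0,"ry":0,"rz":0,"tx":3.3,"ty":0.8,"tz":1.2,"claw":0},{"rx":0,"ry":0,"rz":0,"tx":3.3,"ty":0.8,"tz":1.2,"claw":0}]'|sed -n 2p
python3 -m pendant '[{"rx":0,"ry":0,"rz":0,"tx":3.3,"ty":0.8,"tz":1.2,"claw":0},{"rx":0,"ry":0,"rz":0,"tx":0,"ty":0,"tz":0,"claw":0},{"rx":0,"ry":0,"rz":0,"tx":0,"ty":0,"tz":0,"claw":0},{"rx":0,"ry":0,"rz":0,"tx":0,"ty":0,"tz":0,"claw":0}]'|sed -n 2p
python3 - <<'E'
from h import *
c=cam("wrist");print(np.round(proj(c,[577,117,112])))
lids(c,[proj(c,[577,117,112])],tol=6)
go([577,117,66])
E
```

```text
tcp_pos: [544.3, -82.7, 242.9]
tcp_pos: [571.5, 85.0, 182.9]
tcp_pos: [577.1, 115.5, 171.3]
[317. 259.]
(np.float64(317.3463801949507), np.float64(259.3912298251279)) circle [576.8 117.2] 30.5 ellipse px [317.3 258. ] [103.7 108.7] -> [576.9 117.8]
tcp [577.4 114.3 171.7] shift cm [ 0.27 -0.02 10.57] yaw 94.2 z [ 0. -0. -1.] t 5.22 F [-0.54 -0.99  0.06]
```

```bash
python3 -m pendant '[{"rx":0,"ry":0,"rz":0,"tx":0.3,"ty":0,"tz":2.6,"claw":0},{"rx":0,"ry":0,"rz":0,"tx":0,"ty":0,"tz":2.6,"claw":0},{"rx":0,"ry":0,"rz":0,"tx":0,"ty":0,"tz":2.6,"claw":0},{"rx":0,"ry":0,"rz":0,"tx":0,"ty":0,"tz":2.7,"claw":0},{"rx":0,"ry":0,"rz":0,"tx":0,"ty":0,"tz":0,"claw":0}]' 32
python3 -m pendant '[{"rx":0,"ry":0,"rz":0,"tx":0,"ty":0,"tz":0,"claw":1},{"rx":0,"ry":0,"rz":0,"tx":0,"ty":0,"tz":0,"claw":1},{"rx":0,"ry":0,"rz":0,"tx":0,"ty":0,"tz":0,"claw":1},{"rx":0,"ry":0,"rz":0,"tx":0,"ty":0,"tz":0,"claw":1},{"rx":0,"ry":0,"rz":0,"tx":0,"ty":0,"tz":0,"claw":1}]' 32
python3 -m pendant '[{"rx":0,"ry":0,"rz":0,"tx":0,"ty":0,"tz":0,"claw":1},{"rx":0,"ry":0,"rz":0,"tx":0,"ty":0,"tz":0,"claw":1},{"rx":0,"ry":0,"rz":0,"tx":0,"ty":0,"tz":0,"claw":1}]' 32
```

```text
time: 5.63
tcp_pos: [574.2, 115.8, 62.7]
ee_rot: [0.681, 0.732, -0.003, -0.002]
wrist_force: [-1.3, 0.5, -0.7]
gripper_width: 85.4
grip_force: 0.0
time: 6.05
tcp_pos: [578.1, 117.0, 68.3]
ee_rot: [0.681, 0.732, 0.001, 0.0]
wrist_force: [-3.4, -1.7, 7.4]
gripper_width: 60.1
grip_force: 35.0
time: 6.3
tcp_pos: [578.2, 117.0, 68.4]
ee_rot: [0.681, 0.732, 0.001, 0.0]
wrist_force: [-4.0, -1.8, 7.7]
gripper_width: 60.2
grip_force: 35.0
```

```bash
python3 -m pendant '[{"rx":0,"ry":0,"rz":0,"tx":0,"ty":0,"tz":-1.5,"claw":1},{"rx":0,"ry":0,"rz":0,"tx":0,"ty":0,"tz":-3.5,"claw":1},{"rx":0,"ry":0,"rz":0,"tx":0,"ty":0,"tz":-3.5,"claw":1},{"rx":0,"ry":0,"rz":0,"tx":0,"ty":0,"tz":-3.5,"claw":1},{"rx":0,"ry":0,"rz":0,"tx":0,"ty":0,"tz":-1.5,"claw":1}]'|sed -n 2p
python3 -m pendant '[{"rx":0,"ry":0,"rz":0,"tx":0,"ty":0,"tz":0,"claw":1},{"rx":0,"ry":0,"rz":0,"tx":0,"ty":0,"tz":0,"claw":1},{"rx":0,"ry":0,"rz":0,"tx":0,"ty":0,"tz":0,"claw":1},{"rx":0,"ry":0,"rz":0,"tx":0,"ty":0,"tz":0,"claw":1},{"rx":0,"ry":0,"rz":0,"tx":0,"ty":0,"tz":0,"claw":1}]'
python3 - <<'E'
from h import *
go([525.4,-316.3,190])
c=cam("wrist");cv2.imwrite("pics/w3.png",c["pixels"]);s=arm.get_state()
g=cast(c,(317,300),s["tcp_pos"][2]+44);print(g)
E
```

```text
tcp_pos: [579.6, 117.4, 206.5]
time: 7.13
tcp_pos: [576.3, 117.3, 199.5]
ee_rot: [0.681, 0.732, -0.001, -0.001]
wrist_force: [-0.3, -0.7, -6.1]
gripper_width: 59.7
grip_force: 38.4
tcp [576.3 117.3 199.5] shift cm [-42.87  -8.24   1.02] yaw 94.2 z [-0.003 -0.001 -1.   ] t 7.13 F [-0.34 -0.66 -6.08]
[575.3091822  143.05929716 243.81894998]
```

View pics/w3.png

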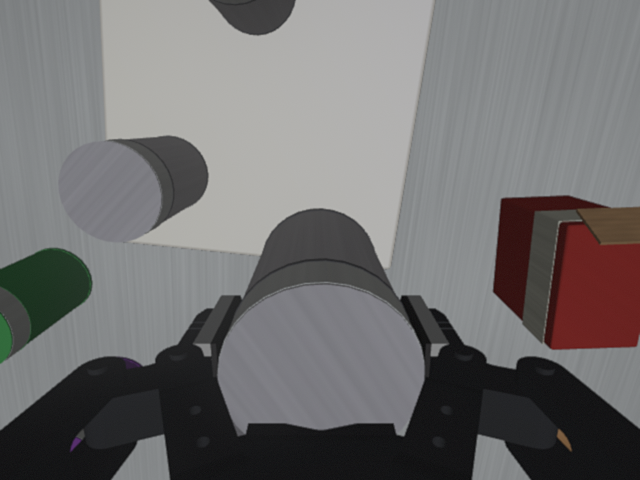

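The wrist view shows the tin held by the pads, its lid at about (322,355) between the fingers. It pulls 6.1 N, so this looks like the full tin. It goes into pocket_2.

```bash
python3 -m pendant '[{"rx":0,"ry":0,"rz":0,"tx":-2,"ty":-0.7,"tz":0,"claw":1},{"rx":0,"ry":0,"rz":0,"tx":-3.2,"ty":-1.2,"tz":0,"claw":1},{"rx":0,"ry":0,"rz":0,"tx":-3.2,"ty":-1.2,"tz":0,"claw":1},{"rx":0,"ry":0,"rz":0,"tx":-3.2,"ty":-1.2,"tz":0,"claw":1},{"rx":0,"ry":0,"rz":0,"tx":-3.2,"ty":-1.2,"tz":0,"claw":1}]'|sed -n 2p
python3 -m pendant '[{"rx":0,"ry":0,"rz":0,"tx":-3.2,"ty":-1.2,"tz":0,"claw":1},{"rx":0,"ry":0,"rz":0,"tx":-3.2,"ty":-1.2,"tz":2,"claw":1},{"rx":0,"ry":0,"rz":0,"tx":-1.7,"ty":-0.5,"tz":3,"claw":1},{"rx":0,"ry":0,"rz":0,"tx":0,"ty":0,"tz":2,"claw":1},{"rx":0,"ry":0,"rz":0,"tx":0,"ty":0,"tz":0,"claw":1}]'|sed -n 2p
python3 -m pendant '[{"rx":0,"ry":0,"rz":0,"tx":0,"ty":0,"tz":0,"claw":1},{"rx":0,"ry":0,"rz":0,"tx":0,"ty":0,"tz":0,"claw":1},{"rx":0,"ry":0,"rz":0,"tx":0,"ty":0,"tz":0,"claw":1},{"rx":0,"ry":0,"rz":0,"tx":0,"ty":0,"tz":0,"claw":1},{"rx":0,"ry":0,"rz":0,"tx":0,"ty":0,"tz":0,"claw":1}]'|sed -n 2,5p
python3 - <<'E'
from h import *
go([509.6,-116.9,62])
E
```

```text
tcp_pos: [532.4, -35.6, 200.7]
tcp_pos: [506.6, -118.0, 127.5]
tcp_pos: [511.2, -116.5, 132.2]
ee_rot: [0.68, 0.733, 0.001, 0.001]
wrist_force: [0.1, -0.2, -5.4]
gripper_width: 60.1
tcp [ 511.2 -116.5  132.2] shift cm [-0.03 -0.18  7.02] yaw 94.3 z [ 0.002  0.    -1.   ] t 8.43 F [ 0.1  -0.17 -5.38]
```

```bash
python3 -m pendant '[{"rx":0,"ry":0,"rz":0,"tx":0,"ty":-0.17,"tz":1,"claw":1},{"rx":0,"ry":0,"rz":0,"tx":0,"ty":0,"tz":1,"claw":1},{"rx":0,"ry":0,"rz":0,"tx":0,"ty":0,"tz":0.5,"claw":1},{"rx":0,"ry":0,"rz":0,"tx":0,"ty":0,"tz":0,"claw":1},{"rx":0,"ry":0,"rz":0,"tx":0,"ty":0,"tz":0,"claw":1}]'|sed -n 2,4p
python3 -m pendant '[{"rx":0,"ry":0,"rz":0,"tx":0,"ty":0,"tz":0.5,"claw":1},{"rx":0,"ry":0,"rz":0,"tx":0,"ty":0,"tz":0.4,"claw":1},{"rx":0,"ry":0,"rz":0,"tx":0,"ty":0,"tz":0.4,"claw":1},{"rx":0,"ry":0,"rz":0,"tx":0,"ty":0,"tz":0,"claw":1},{"rx":0,"ry":0,"rz":0,"tx":0,"ty":0,"tz":0,"claw":1}]'|sed -n 2,4p
```

```text
tcp_pos: [508.1, -117.3, 105.6]
ee_rot: [0.681, 0.732, -0.001, -0.001]
wrist_force: [-0.3, 0.3, -4.9]
tcp_pos: [508.4, -117.2, 93.0]
ee_rot: [0.681, 0.732, -0.0, -0.0]
wrist_force: [-0.3, -0.3, -4.6]
```

```bash
python3 -m pendant '[{"rx":0,"ry":0,"rz":0,"tx":0,"ty":0.1,"tz":0.6,"claw":1},{"rx":0,"ry":0,"rz":0,"tx":0,"ty":0,"tz":0.6,"claw":1},{"rx":0,"ry":0,"rz":0,"tx":0,"ty":0,"tz":0.6,"claw":1},{"rx":0,"ry":0,"rz":0,"tx":0,"ty":0,"tz":0.4,"claw":1},{"rx":0,"ry":0,"rz":0,"tx":0,"ty":0,"tz":0,"claw":1}]'|sed -n 2,4p
python3 -m pendant '[{"rx":0,"ry":0,"rz":0,"tx":0,"ty":0,"tz":0.3,"claw":1},{"rx":0,"ry":0,"rz":0,"tx":0,"ty":0,"tz":0.3,"claw":1},{"rx":0,"ry":0,"rz":0,"tx":0,"ty":0,"tz":0.2,"claw":1},{"rx":0,"ry":0,"rz":0,"tx":0,"ty":0,"tz":0,"claw":1},{"rx":0,"ry":0,"rz":0,"tx":0,"ty":0,"tz":0,"claw":1}]'|sed -n 2,4p
```

```text
tcp_pos: [508.8, -116.9, 70.1]
ee_rot: [0.681, 0.732, -0.001, -0.001]
wrist_force: [0.3, 0.2, -5.7]
tcp_pos: [509.6, -117.1, 63.2]
ee_rot: [0.681, 0.732, -0.0, -0.0]
wrist_force: [-0.1, -0.8, -5.3]
```

```bash
python3 -m pendant '[{"rx":0,"ry":0,"rz":0,"tx":0,"ty":0,"tz":0.15,"claw":1},{"rx":0,"ry":0,"rz":0,"tx":0,"ty":0,"tz":0.15,"claw":1},{"rx":0,"ry":0,"rz":0,"tx":0,"ty":0,"tz":0,"claw":1},{"rx":0,"ry":0,"rz":0,"tx":0,"ty":0,"tz":0,"claw":1}]'|sed -n 2,4p
```

```text
tcp_pos: [509.9, -117.4, 62.3]
ee_rot: [0.681, 0.732, 0.001, -0.0]
wrist_force: [-7.6, 2.1, 19.8]
```

On the floor. Releasing and rising.

```bash
python3 -m pendant '[{"rx":0,"ry":0,"rz":0,"tx":0,"ty":0,"tz":-0.1,"claw":0},{"rx":0,"ry":0,"rz":0,"tx":0,"ty":0,"tz":0,"claw":0},{"rx":0,"ry":0,"rz":0,"tx":0,"ty":0,"tz":0,"claw":0},{"rx":0,"ry":0,"rz":0,"tx":0,"ty":0,"tz":0,"claw":0}]'|sed -n 2,6p
python3 -m pendant '[{"rx":0,"ry":0,"rz":0,"tx":0,"ty":0,"tz":-1.5,"claw":0},{"rx":0,"ry":0,"rz":0,"tx":0,"ty":0,"tz":-3,"claw":0},{"rx":0,"ry":0,"rz":0,"tx":0,"ty":0,"tz":-3,"claw":0},{"rx":0,"ry":0,"rz":0,"tx":0,"ty":0,"tz":-3,"claw":0},{"rx":0,"ry":0,"rz":0,"tx":0,"ty":0,"tz":-1,"claw":0}]'|sed -n 2,4p
python3 -m pendant '[{"rx":0,"ry":0,"rz":0,"tx":0,"ty":0,"tz":0,"claw":0},{"rx":0,"ry":0,"rz":0,"tx":0,"ty":0,"tz":0,"claw":0}]'|sed -n 2,6p
python3 - <<'E'
from h import *
c=cam("wrist");lids(c,[proj(c,[509,-117,106])],z=106,tol=6)
go([451.9,142,170])
E
```

```text
tcp_pos: [510.0, -117.1, 61.4]
ee_rot: [0.681, 0.732, 0.0, 0.0]
wrist_force: [-0.2, -0.4, -0.4]
gripper_width: 85.3
grip_force: 0.0
tcp_pos: [511.7, -117.9, 180.0]
ee_rot: [0.681, 0.732, 0.002, 0.002]
wrist_force: [1.3, -0.2, -0.5]
tcp_pos: [509.7, -116.8, 176.1]
ee_rot: [0.681, 0.733, 0.0, 0.0]
wrist_force: [0.3, 0.4, -0.6]
gripper_width: 85.5
grip_force: 0.0
(np.float64(316.00011900331555), np.float64(256.0434480642345)) circle [ 510.5 -116.5] 29.8 ellipse px [318.7 254. ] [ 97. 104.] -> [ 510.4 -115.7]
tcp [ 509.1 -116.7  175.3] shift cm [26.22 -3.81  0.55] yaw 94.2 z [-0.001  0.    -1.   ] t 11.4 F [ 0.65  0.47 -0.04]
```

```bash
python3 -m pendant '[{"rx":0,"ry":0,"rz":0,"tx":3.7,"ty":-0.5,"tz":0,"claw":0},{"rx":0,"ry":0,"rz":0,"tx":3.7,"ty":-0.5,"tz":0,"claw":0},{"rx":0,"ry":0,"rz":0,"tx":3.7,"ty":-0.5,"tz":0,"claw":0},{"rx":0,"ry":0,"rz":0,"tx":3.7,"ty":-0.5,"tz":0,"claw":0},{"rx":0,"ry":0,"rz":0,"tx":3.7,"ty":-0.5,"tz":0,"claw":0}]'|sed -n 2p
python3 -m pendant '[{"rx":0,"ry":0,"rz":0,"tx":3.7,"ty":-0.5,"tz":0.3,"claw":0},{"rx":0,"ry":0,"rz":0,"tx":3.7,"ty":-0.6,"tz":0.3,"claw":0},{"rx":0,"ry":0,"rz":0,"tx":0,"ty":0,"tz":0,"claw":0},{"rx":0,"ry":0,"rz":0,"tx":0,"ty":0,"tz":0,"claw":0},{"rx":0,"ry":0,"rz":0,"tx":0,"ty":0,"tz":0,"claw":0}]'|sed -n 2p
python3 - <<'E'
from h import *
c=cam("wrist");x=lids(c,[proj(c,[451.9,142,112])],tol=6)[0]
go([x[0],x[1],67.5])
E
```

```text
tcp_pos: [469.4, 66.9, 174.7]
tcp_pos: [454.1, 137.9, 169.1]
(np.float64(313.88181557094225), np.float64(255.7745514129561)) circle [451.7 141.6] 30.2 ellipse px [313.5 255.2] [104.5 109.1] -> [451.7 142.3]
tcp [454.5 137.2 169.4] shift cm [ 0.54 -0.22 10.19] yaw 94.1 z [-0.001 -0.002 -1.   ] t 12.28 F [ 0.1  -1.37  0.49]
```

```bash
python3 -m pendant '[{"rx":0,"ry":0,"rz":0,"tx":0.5,"ty":-0.2,"tz":2.6,"claw":0},{"rx":0,"ry":0,"rz":0,"tx":0,"ty":0,"tz":2.6,"claw":0},{"rx":0,"ry":0,"rz":0,"tx":0,"ty":0,"tz":2.6,"claw":0},{"rx":0,"ry":0,"rz":0,"tx":0,"ty":0,"tz":2.4,"claw":0},{"rx":0,"ry":0,"rz":0,"tx":0,"ty":0,"tz":0,"claw":0}]' 32 | sed -n 2,4p
python3 -m pendant '[{"rx":0,"ry":0,"rz":0,"tx":0,"ty":0,"tz":0,"claw":0},{"rx":0,"ry":0,"rz":0,"tx":0,"ty":0,"tz":0,"claw":1},{"rx":0,"ry":0,"rz":0,"tx":0,"ty":0,"tz":0,"claw":1},{"rx":0,"ry":0,"rz":0,"tx":0,"ty":0,"tz":0,"claw":1},{"rx":0,"ry":0,"rz":0,"tx":0,"ty":0,"tz":0,"claw":1}]' 32 >/dev/null
python3 -m pendant '[{"rx":0,"ry":0,"rz":0,"tx":0,"ty":0,"tz":0,"claw":1},{"rx":0,"ry":0,"rz":0,"tx":0,"ty":0,"tz":0,"claw":1},{"rx":0,"ry":0,"rz":0,"tx":0,"ty":0,"tz":0,"claw":1}]' 32
python3 -m pendant '[{"rx":0,"ry":0,"rz":0,"tx":0,"ty":0,"tz":-1.5,"claw":1},{"rx":0,"ry":0,"rz":0,"tx":0,"ty":0,"tz":-3.5,"claw":1},{"rx":0,"ry":0,"rz":0,"tx":0,"ty":0,"tz":-3.5,"claw":1},{"rx":0,"ry":0,"rz":0,"tx":0,"ty":0,"tz":-3.5,"claw":1},{"rx":0,"ry":0,"rz":0,"tx":0,"ty":0,"tz":-3.5,"claw":1}]'|sed -n 2p
python3 -m pendant '[{"rx":0,"ry":0,"rz":0,"tx":0,"ty":0,"tz":-1.5,"claw":1},{"rx":0,"ry":0,"rz":0,"tx":0,"ty":0,"tz":0,"claw":1},{"rx":0,"ry":0,"rz":0,"tx":0,"ty":0,"tz":0,"claw":1},{"rx":0,"ry":0,"rz":0,"tx":0,"ty":0,"tz":0,"claw":1},{"rx":0,"ry":0,"rz":0,"tx":0,"ty":0,"tz":0,"claw":1}]'
python3 -c "
from h import *
go([517.5,-216.6,220])"
```

```text
tcp_pos: [450.0, 140.6, 64.8]
ee_rot: [0.682, 0.731, -0.004, -0.001]
wrist_force: [-0.0, -0.6, -0.4]
time: 13.37
tcp_pos: [453.1, 143.5, 69.8]
ee_rot: [0.681, 0.732, 0.001, 0.0]
wrist_force: [-2.4, -1.1, 6.1]
gripper_width: 59.3
grip_force: 33.6
tcp_pos: [452.1, 142.9, 225.5]
time: 14.2
tcp_pos: [451.3, 143.0, 236.8]
ee_rot: [0.681, 0.732, -0.001, -0.0]
wrist_force: [-0.1, -0.2, -2.1]
gripper_width: 59.5
grip_force: 37.6
tcp [451.3 143.  236.8] shift cm [-36.34   3.99   1.72] yaw 94.2 z [-0.003 -0.002 -1.   ] t 14.2 F [-0.15 -0.19 -2.13]
```

```bash
python3 -m pendant '[{"rx":0,"ry":0,"rz":0,"tx":-2,"ty":0.2,"tz":0,"claw":1},{"rx":0,"ry":0,"rz":0,"tx":-3.6,"ty":0.4,"tz":0,"claw":1},{"rx":0,"ry":0,"rz":0,"tx":-3.6,"ty":0.4,"tz":0,"claw":1},{"rx":0,"ry":0,"rz":0,"tx":-3.6,"ty":0.4,"tz":0,"claw":1},{"rx":0,"ry":0,"rz":0,"tx":-3.6,"ty":0.4,"tz":0,"claw":1}]'|sed -n 2p
python3 -m pendant '[{"rx":0,"ry":0,"rz":0,"tx":-3.6,"ty":0.4,"tz":0,"claw":1},{"rx":0,"ry":0,"rz":0,"tx":-3.6,"ty":0.4,"tz":0,"claw":1},{"rx":0,"ry":0,"rz":0,"tx":-3.6,"ty":0.4,"tz":0,"claw":1},{"rx":0,"ry":0,"rz":0,"tx":-3.6,"ty":0.4,"tz":0,"claw":1},{"rx":0,"ry":0,"rz":0,"tx":-3.6,"ty":0.4,"tz":0,"claw":1}]'|sed -n 2p
python3 -m pendant '[{"rx":0,"ry":0,"rz":0,"tx":-1.8,"ty":0.2,"tz":0,"claw":1},{"rx":0,"ry":0,"rz":0,"tx":0,"ty":0,"tz":0,"claw":1},{"rx":0,"ry":0,"rz":0,"tx":0,"ty":0,"tz":0,"claw":1},{"rx":0,"ry":0,"rz":0,"tx":0,"ty":0,"tz":0,"claw":1},{"rx":0,"ry":0,"rz":0,"tx":0,"ty":0,"tz":0,"claw":1}]'|sed -n 2,5p
python3 -c "
from h import *
go([517.5,-215.4,110])"
```

```text
tcp_pos: [481.5, -20.5, 237.1]
tcp_pos: [514.7, -198.4, 236.6]
tcp_pos: [518.5, -213.1, 237.4]
ee_rot: [0.68, 0.733, -0.0, -0.001]
wrist_force: [-0.2, 0.8, -3.1]
gripper_width: 59.3
tcp [ 518.5 -213.1  237.4] shift cm [-0.24 -0.1  12.74] yaw 94.3 z [-0.002  0.001 -1.   ] t 15.45 F [-0.22  0.79 -3.12]
```

```bash
python3 -m pendant '[{"rx":0,"ry":0,"rz":0,"tx":-0.25,"ty":-0.1,"tz":3,"claw":1},{"rx":0,"ry":0,"rz":0,"tx":0,"ty":0,"tz":3.5,"claw":1},{"rx":0,"ry":0,"rz":0,"tx":0,"ty":0,"tz":3.5,"claw":1},{"rx":0,"ry":0,"rz":0,"tx":0,"ty":0,"tz":2.5,"claw":1},{"rx":0,"ry":0,"rz":0,"tx":0,"ty":0,"tz":0,"claw":1}]'|sed -n 2p
python3 -m pendant '[{"rx":0,"ry":0,"rz":0,"tx":0,"ty":0,"tz":0,"claw":1},{"rx":0,"ry":0,"rz":0,"tx":0,"ty":0,"tz":0,"claw":1},{"rx":0,"ry":0,"rz":0,"tx":0,"ty":0,"tz":0,"claw":1}]'|sed -n 2p
python3 -m pendant '[{"rx":0,"ry":0,"rz":0,"tx":0,"ty":0,"tz":0.5,"claw":1},{"rx":0,"ry":0,"rz":0,"tx":0,"ty":0,"tz":0.5,"claw":1},{"rx":0,"ry":0,"rz":0,"tx":0,"ty":0,"tz":0.5,"claw":1},{"rx":0,"ry":0,"rz":0,"tx":0,"ty":0,"tz":0,"claw":1},{"rx":0,"ry":0,"rz":0,"tx":0,"ty":0,"tz":0,"claw":1}]'|sed -n 2,4p
```

```text
tcp_pos: [514.8, -213.9, 108.5]
tcp_pos: [519.5, -217.5, 115.4]
tcp_pos: [517.6, -217.2, 97.9]
ee_rot: [0.681, 0.732, -0.0, -0.0]
wrist_force: [0.0, -0.8, -2.3]
```

```bash
python3 -m pendant '[{"rx":0,"ry":0,"rz":0,"tx":0.1,"ty":0,"tz":0.6,"claw":1},{"rx":0,"ry":0,"rz":0,"tx":0,"ty":0,"tz":0.6,"claw":1},{"rx":0,"ry":0,"rz":0,"tx":0,"ty":0,"tz":0.6,"claw":1},{"rx":0,"ry":0,"rz":0,"tx":0,"ty":0,"tz":0.6,"claw":1},{"rx":0,"ry":0,"rz":0,"tx":0,"ty":0,"tz":0.3,"claw":1}]'|sed -n 2,4p
python3 -m pendant '[{"rx":0,"ry":0,"rz":0,"tx":0,"ty":0,"tz":0.3,"claw":1},{"rx":0,"ry":0,"rz":0,"tx":0,"ty":0,"tz":0.2,"claw":1},{"rx":0,"ry":0,"rz":0,"tx":0,"ty":0,"tz":0.1,"claw":1},{"rx":0,"ry":0,"rz":0,"tx":0,"ty":0,"tz":0,"claw":1},{"rx":0,"ry":0,"rz":0,"tx":0,"ty":0,"tz":0,"claw":1}]'|sed -n 2,4p
```

```text
tcp_pos: [517.3, -216.0, 70.1]
ee_rot: [0.681, 0.732, -0.0, -0.001]
wrist_force: [0.3, 0.9, -2.3]
tcp_pos: [518.0, -216.3, 65.4]
ee_rot: [0.681, 0.732, 0.0, 0.0]
wrist_force: [0.4, 0.0, -1.6]
```

```bash
python3 -m pendant '[{"rx":0,"ry":0,"rz":0,"tx":0,"ty":0,"tz":0.15,"claw":1},{"rx":0,"ry":0,"rz":0,"tx":0,"ty":0,"tz":0.1,"claw":1},{"rx":0,"ry":0,"rz":0,"tx":0,"ty":0,"tz":0,"claw":1},{"rx":0,"ry":0,"rz":0,"tx":0,"ty":0,"tz":0,"claw":1}]'|sed -n 2,4p
```

```text
tcp_pos: [518.2, -216.5, 63.8]
ee_rot: [0.681, 0.732, 0.001, 0.0]
wrist_force: [-3.0, 1.7, 7.9]
```

Down. Release, rise and go for the third tin.

```bash
python3 -m pendant '[{"rx":0,"ry":0,"rz":0,"tx":0,"ty":0,"tz":0,"claw":0},{"rx":0,"ry":0,"rz":0,"tx":0,"ty":0,"tz":0,"claw":0},{"rx":0,"ry":0,"rz":0,"tx":0,"ty":0,"tz":0,"claw":0},{"rx":0,"ry":0,"rz":0,"tx":0,"ty":0,"tz":0,"claw":0}]'|sed -n 2,6p
python3 -m pendant '[{"rx":0,"ry":0,"rz":0,"tx":0,"ty":0,"tz":-1.5,"claw":0},{"rx":0,"ry":0,"rz":0,"tx":0,"ty":0,"tz":-3,"claw":0},{"rx":0,"ry":0,"rz":0,"tx":0,"ty":0,"tz":-3,"claw":0},{"rx":0,"ry":0,"rz":0,"tx":0,"ty":0,"tz":-3,"claw":0},{"rx":0,"ry":0,"rz":0,"tx":0,"ty":0,"tz":-1,"claw":0}]'|sed -n 2p
python3 -m pendant '[{"rx":0,"ry":0,"rz":0,"tx":0,"ty":0,"tz":0,"claw":0},{"rx":0,"ry":0,"rz":0,"tx":0,"ty":0,"tz":0,"claw":0}]'|sed -n 2p
python3 - <<'E'
from h import *
c=cam("wrist");lids(c,[proj(c,[517.5,-216,106]),proj(c,[510.4,-116,106])],z=106,tol=6)
go([517,281,170])
E
```

```text
tcp_pos: [518.0, -216.3, 62.8]
ee_rot: [0.681, 0.732, 0.0, 0.0]
wrist_force: [0.7, -0.2, -0.7]
gripper_width: 85.1
grip_force: 0.0
tcp_pos: [519.6, -217.5, 181.6]
tcp_pos: [518.0, -215.9, 177.6]
(np.float64(316.50370014022445), np.float64(254.96785393687773)) circle [ 519.9 -218.5] 29.7 ellipse px [320.4 257.9] [ 96.4 102.8] -> [ 519.8 -217.6]
(np.float64(316.7358499847231), np.float64(64.51560430847346)) circle [ 510.3 -117. ] 30.0 ellipse px [316.6  64.1] [117.8 128. ] -> [ 510.3 -115.8]
tcp [ 517.4 -215.6  176.8] shift cm [49.53  3.61  0.71] yaw 94.2 z [-0.001  0.001 -1.   ] t 18.67 F [-0.35  0.5   0.26]
```

```bash
python3 -m pendant '[{"rx":0,"ry":0,"rz":0,"tx":3.8,"ty":0.28,"tz":0,"claw":0},{"rx":0,"ry":0,"rz":0,"tx":3.8,"ty":0.28,"tz":0,"claw":0},{"rx":0,"ry":0,"rz":0,"tx":3.8,"ty":0.28,"tz":0,"claw":0},{"rx":0,"ry":0,"rz":0,"tx":3.8,"ty":0.28,"tz":0,"claw":0},{"rx":0,"ry":0,"rz":0,"tx":3.8,"ty":0.28,"tz":0,"claw":0}]'|sed -n 2p
python3 -m pendant '[{"rx":0,"ry":0,"rz":0,"tx":3.8,"ty":0.28,"tz":0,"claw":0},{"rx":0,"ry":0,"rz":0,"tx":3.8,"ty":0.28,"tz":0,"claw":0},{"rx":0,"ry":0,"rz":0,"tx":3.8,"ty":0.28,"tz":0,"claw":0},{"rx":0,"ry":0,"rz":0,"tx":3.8,"ty":0.28,"tz":0,"claw":0},{"rx":0,"ry":0,"rz":0,"tx":3.8,"ty":0.28,"tz":0,"claw":0}]'|sed -n 2p
python3 -m pendant '[{"rx":0,"ry":0,"rz":0,"tx":3.8,"ty":0.28,"tz":0.2,"claw":0},{"rx":0,"ry":0,"rz":0,"tx":3.8,"ty":0.28,"tz":0.2,"claw":0},{"rx":0,"ry":0,"rz":0,"tx":3.8,"ty":0.28,"tz":0.3,"claw":0},{"rx":0,"ry":0,"rz":0,"tx":0,"ty":0,"tz":0,"claw":0},{"rx":0,"ry":0,"rz":0,"tx":0,"ty":0,"tz":0,"claw":0}]'|sed -n 2p
python3 - <<'E'
from h import *
c=cam("wrist");x=lids(c,[proj(c,[517,281,112])],tol=6)[0]
go([x[0],x[1],67.5])
E
```

```text
tcp_pos: [516.5, -24.0, 176.1]
tcp_pos: [516.6, 166.4, 176.1]
tcp_pos: [516.4, 281.5, 168.3]
(np.float64(318.65032615746026), np.float64(264.72424106537574)) circle [516.9 280.6] 29.8 ellipse px [318.9 264.1] [102.3 108.9] -> [517.1 281.4]
tcp [517.1 278.9 168.9] shift cm [ 0.27  0.05 10.14] yaw 94.3 z [-0.002 -0.003 -1.   ] t 19.97 F [-0.71 -0.69 -0.25]
```

```bash
python3 -m pendant '[{"rx":0,"ry":0,"rz":0,"tx":0.1,"ty":0,"tz":2.6,"claw":0},{"rx":0,"ry":0,"rz":0,"tx":0,"ty":0,"tz":2.6,"claw":0},{"rx":0,"ry":0,"rz":0,"tx":0,"ty":0,"tz":2.6,"claw":0},{"rx":0,"ry":0,"rz":0,"tx":0,"ty":0,"tz":2.4,"claw":0},{"rx":0,"ry":0,"rz":0,"tx":0,"ty":0,"tz":0,"claw":0}]' 32 | sed -n 2,4p
python3 -m pendant '[{"rx":0,"ry":0,"rz":0,"tx":0,"ty":0,"tz":0,"claw":0},{"rx":0,"ry":0,"rz":0,"tx":0,"ty":0,"tz":0,"claw":1},{"rx":0,"ry":0,"rz":0,"tx":0,"ty":0,"tz":0,"claw":1},{"rx":0,"ry":0,"rz":0,"tx":0,"ty":0,"tz":0,"claw":1},{"rx":0,"ry":0,"rz":0,"tx":0,"ty":0,"tz":0,"claw":1}]' 32 >/dev/null
python3 -m pendant '[{"rx":0,"ry":0,"rz":0,"tx":0,"ty":0,"tz":0,"claw":1},{"rx":0,"ry":0,"rz":0,"tx":0,"ty":0,"tz":0,"claw":1},{"rx":0,"ry":0,"rz":0,"tx":0,"ty":0,"tz":0,"claw":1}]' 32
python3 -m pendant '[{"rx":0,"ry":0,"rz":0,"tx":0,"ty":0,"tz":-1.5,"claw":1},{"rx":0,"ry":0,"rz":0,"tx":0,"ty":0,"tz":-3.5,"claw":1},{"rx":0,"ry":0,"rz":0,"tx":0,"ty":0,"tz":-3.5,"claw":1},{"rx":0,"ry":0,"rz":0,"tx":0,"ty":0,"tz":-3.5,"claw":1},{"rx":0,"ry":0,"rz":0,"tx":0,"ty":0,"tz":-3.5,"claw":1}]'|sed -n 2p
python3 -m pendant '[{"rx":0,"ry":0,"rz":0,"tx":0,"ty":0,"tz":-1.5,"claw":1},{"rx":0,"ry":0,"rz":0,"tx":0,"ty":0,"tz":0,"claw":1},{"rx":0,"ry":0,"rz":0,"tx":0,"ty":0,"tz":0,"claw":1},{"rx":0,"ry":0,"rz":0,"tx":0,"ty":0,"tz":0,"claw":1},{"rx":0,"ry":0,"rz":0,"tx":0,"ty":0,"tz":0,"claw":1}]'
python3 -c "
from h import *
go([525.4,-315.8,220])"
```

```text
tcp_pos: [515.1, 276.2, 64.2]
ee_rot: [0.682, 0.731, -0.004, -0.001]
wrist_force: [-0.1, -0.7, -0.6]
time: 21.05
tcp_pos: [518.8, 280.0, 70.5]
ee_rot: [0.681, 0.732, 0.001, 0.0]
wrist_force: [-1.9, -1.4, 6.6]
gripper_width: 59.0
grip_force: 33.7
tcp_pos: [517.8, 279.7, 225.9]
time: 21.88
tcp_pos: [516.9, 279.7, 237.0]
ee_rot: [0.681, 0.732, -0.002, -0.0]
wrist_force: [-0.2, -0.0, -2.1]
gripper_width: 58.8
grip_force: 36.1
tcp [516.9 279.7 237. ] shift cm [-59.45  -3.5    1.81] yaw 94.2 z [-0.003 -0.002 -1.   ] t 21.88 F [-0.16 -0.04 -2.08]
```

The third tin is also light at 2.1 N, so the first one, in pocket_2, is the full tin. This one goes to pocket_0.

```bash
python3 -m pendant '[{"rx":0,"ry":0,"rz":0,"tx":-2,"ty":-0.1,"tz":0,"claw":1},{"rx":0,"ry":0,"rz":0,"tx":-3.7,"ty":-0.22,"tz":0,"claw":1},{"rx":0,"ry":0,"rz":0,"tx":-3.7,"ty":-0.22,"tz":0,"claw":1},{"rx":0,"ry":0,"rz":0,"tx":-3.7,"ty":-0.22,"tz":0,"claw":1},{"rx":0,"ry":0,"rz":0,"tx":-3.7,"ty":-0.22,"tz":0,"claw":1}]'|sed -n 2p
python3 -m pendant '[{"rx":0,"ry":0,"rz":0,"tx":-3.7,"ty":-0.22,"tz":0,"claw":1},{"rx":0,"ry":0,"rz":0,"tx":-3.7,"ty":-0.22,"tz":0,"claw":1},{"rx":0,"ry":0,"rz":0,"tx":-3.7,"ty":-0.22,"tz":0,"claw":1},{"rx":0,"ry":0,"rz":0,"tx":-3.7,"ty":-0.22,"tz":0,"claw":1},{"rx":0,"ry":0,"rz":0,"tx":-3.7,"ty":-0.22,"tz":0,"claw":1}]'|sed -n 2p
python3 -m pendant '[{"rx":0,"ry":0,"rz":0,"tx":-3.7,"ty":-0.22,"tz":0,"claw":1},{"rx":0,"ry":0,"rz":0,"tx":-3.7,"ty":-0.22,"tz":0,"claw":1},{"rx":0,"ry":0,"rz":0,"tx":-3.7,"ty":-0.22,"tz":0,"claw":1},{"rx":0,"ry":0,"rz":0,"tx":-3.7,"ty":-0.22,"tz":0,"claw":1},{"rx":0,"ry":0,"rz":0,"tx":-3.7,"ty":-0.22,"tz":0,"claw":1}]'|sed -n 2p
python3 -m pendant '[{"rx":0,"ry":0,"rz":0,"tx":-3.7,"ty":-0.22,"tz":0,"claw":1},{"rx":0,"ry":0,"rz":0,"tx":-2.1,"ty":-0.1,"tz":0,"claw":1},{"rx":0,"ry":0,"rz":0,"tx":0,"ty":0,"tz":0,"claw":1},{"rx":0,"ry":0,"rz":0,"tx":0,"ty":0,"tz":0,"claw":1},{"rx":0,"ry":0,"rz":0,"tx":0,"ty":0,"tz":0,"claw":1}]'|sed -n 2,5p
python3 -c "
from h import *
go([526,-317.7,112])"
```

```text
tcp_pos: [519.5, 109.9, 237.4]
tcp_pos: [522.0, -75.1, 237.6]
tcp_pos: [524.7, -260.2, 237.2]
tcp_pos: [526.3, -315.8, 237.4]
ee_rot: [0.681, 0.733, -0.0, -0.001]
wrist_force: [0.3, 0.4, -2.4]
gripper_width: 59.1
tcp [ 526.3 -315.8  237.4] shift cm [-0.2  -0.02 12.54] yaw 94.2 z [-0.002  0.001 -1.   ] t 23.55 F [ 0.28  0.45 -2.4 ]
```

```bash
python3 -m pendant '[{"rx":0,"ry":0,"rz":0,"tx":-0.05,"ty":0,"tz":3,"claw":1},{"rx":0,"ry":0,"rz":0,"tx":0,"ty":0,"tz":3.5,"claw":1},{"rx":0,"ry":0,"rz":0,"tx":0,"ty":0,"tz":3.5,"claw":1},{"rx":0,"ry":0,"rz":0,"tx":0,"ty":0,"tz":2.5,"claw":1},{"rx":0,"ry":0,"rz":0,"tx":0,"ty":0,"tz":0,"claw":1}]'|sed -n 2p
python3 -m pendant '[{"rx":0,"ry":0,"rz":0,"tx":0,"ty":0,"tz":0,"claw":1},{"rx":0,"ry":0,"rz":0,"tx":0,"ty":0,"tz":0,"claw":1},{"rx":0,"ry":0,"rz":0,"tx":0,"ty":0,"tz":0,"claw":1},{"rx":0,"ry":0,"rz":0,"tx":0,"ty":0,"tz":0,"claw":1},{"rx":0,"ry":0,"rz":0,"tx":0,"ty":0,"tz":0,"claw":1}]'|sed -n 2,4p
```

```text
tcp_pos: [524.1, -312.6, 108.1]
tcp_pos: [527.5, -317.7, 115.2]
ee_rot: [0.681, 0.732, 0.001, 0.001]
wrist_force: [0.0, -0.7, -2.3]
```

```bash
python3 -m pendant '[{"rx":0,"ry":0,"rz":0,"tx":0,"ty":-0.1,"tz":0.5,"claw":1},{"rx":0,"ry":0,"rz":0,"tx":0,"ty":0,"tz":0.5,"claw":1},{"rx":0,"ry":0,"rz":0,"tx":0,"ty":0,"tz":0.5,"claw":1},{"rx":0,"ry":0,"rz":0,"tx":0,"ty":0,"tz":0,"claw":1},{"rx":0,"ry":0,"rz":0,"tx":0,"ty":0,"tz":0,"claw":1}]'|sed -n 2,4p
```

```text
tcp_pos: [525.3, -317.3, 98.2]
ee_rot: [0.681, 0.732, -0.0, -0.001]
wrist_force: [-0.1, 0.4, -2.5]
```

```bash
python3 -m pendant '[{"rx":0,"ry":0,"rz":0,"tx":0,"ty":0,"tz":0.6,"claw":1},{"rx":0,"ry":0,"rz":0,"tx":0,"ty":0,"tz":0.6,"claw":1},{"rx":0,"ry":0,"rz":0,"tx":0,"ty":0,"tz":0.6,"claw":1},{"rx":0,"ry":0,"rz":0,"tx":0,"ty":0,"tz":0.6,"claw":1},{"rx":0,"ry":0,"rz":0,"tx":0,"ty":0,"tz":0.3,"claw":1}]'|sed -n 2,4p
python3 -m pendant '[{"rx":0,"ry":0,"rz":0,"tx":0,"ty":0,"tz":0.3,"claw":1},{"rx":0,"ry":0,"rz":0,"tx":0,"ty":0,"tz":0.2,"claw":1},{"rx":0,"ry":0,"rz":0,"tx":0,"ty":0,"tz":0.1,"claw":1},{"rx":0,"ry":0,"rz":0,"tx":0,"ty":0,"tz":0,"claw":1},{"rx":0,"ry":0,"rz":0,"tx":0,"ty":0,"tz":0,"claw":1}]'|sed -n 2,4p
```

```text
tcp_pos: [525.2, -317.1, 70.5]
ee_rot: [0.681, 0.732, -0.0, -0.001]
wrist_force: [-0.7, 0.2, -3.5]
tcp_pos: [525.8, -317.6, 65.9]
ee_rot: [0.681, 0.732, 0.0, 0.0]
wrist_force: [0.3, -0.1, -2.5]
```

```bash
python3 -m pendant '[{"rx":0,"ry":0,"rz":0,"tx":0,"ty":0,"tz":0.15,"claw":1},{"rx":0,"ry":0,"rz":0,"tx":0,"ty":0,"tz":0.15,"claw":1},{"rx":0,"ry":0,"rz":0,"tx":0,"ty":0,"tz":0,"claw":1},{"rx":0,"ry":0,"rz":0,"tx":0,"ty":0,"tz":0,"claw":1}]'|sed -n 2,4p
```

```text
tcp_pos: [526.0, -318.2, 64.4]
ee_rot: [0.681, 0.732, 0.0, 0.001]
wrist_force: [-3.4, 2.0, 11.3]
```

```bash
python3 -m pendant '[{"rx":0,"ry":0,"rz":0,"tx":0,"ty":0,"tz":0,"claw":0},{"rx":0,"ry":0,"rz":0,"tx":0,"ty":0,"tz":0,"claw":0},{"rx":0,"ry":0,"rz":0,"tx":0,"ty":0,"tz":0,"claw":0},{"rx":0,"ry":0,"rz":0,"tx":0,"ty":0,"tz":0,"claw":0}]'|sed -n 2,6p
python3 -m pendant '[{"rx":0,"ry":0,"rz":0,"tx":0,"ty":0,"tz":-1.5,"claw":0},{"rx":0,"ry":0,"rz":0,"tx":0,"ty":0,"tz":-3,"claw":0},{"rx":0,"ry":0,"rz":0,"tx":0,"ty":0,"tz":-3,"claw":0},{"rx":0,"ry":0,"rz":0,"tx":0,"ty":0,"tz":-3,"claw":0},{"rx":0,"ry":0,"rz":0,"tx":0,"ty":0,"tz":-1,"claw":0}]'|sed -n 2p
python3 -m pendant '[{"rx":0,"ry":0,"rz":0,"tx":0,"ty":0,"tz":0,"claw":0},{"rx":0,"ry":0,"rz":0,"tx":0,"ty":0,"tz":0,"claw":0},{"rx":0,"ry":0,"rz":0,"tx":0,"ty":0,"tz":0,"claw":0}]'|sed -n 2p
python3 - <<'E'
from h import *
c=cam("wrist");lids(c,[proj(c,[525,-316,106]),proj(c,[519,-217,106])],z=106,tol=6)
cv2.imwrite("pics/sd2.png",cam("side")["pixels"])
go([510.3,-116.5,170])
E
```

```text
tcp_pos: [525.8, -317.4, 62.8]
ee_rot: [0.681, 0.732, 0.0, 0.0]
wrist_force: [-0.5, -0.3, -0.6]
gripper_width: 85.3
grip_force: 0.0
tcp_pos: [527.2, -319.4, 183.1]
tcp_pos: [525.1, -316.7, 176.8]
(np.float64(317.49824255249825), np.float64(254.35419475089304)) circle [ 520.8 -324.5] 39.0 ellipse px [317.3 258.7] [ 95.2 120.3] -> [ 525.1 -318.6]
(np.float64(319.90633050774164), np.float64(65.22434210939457)) circle [ 519.9 -219. ] 30.0 ellipse px [321.2  66.7] [118.2 127.7] -> [ 519.7 -217.6]
tcp [ 525.  -316.8  176.4] shift cm [20.08  0.    0.66] yaw 94.2 z [-0.002  0.001 -1.   ] t 27.07 F [ 0.42 -0.2  -0.18]
```

View pics/sd2.png

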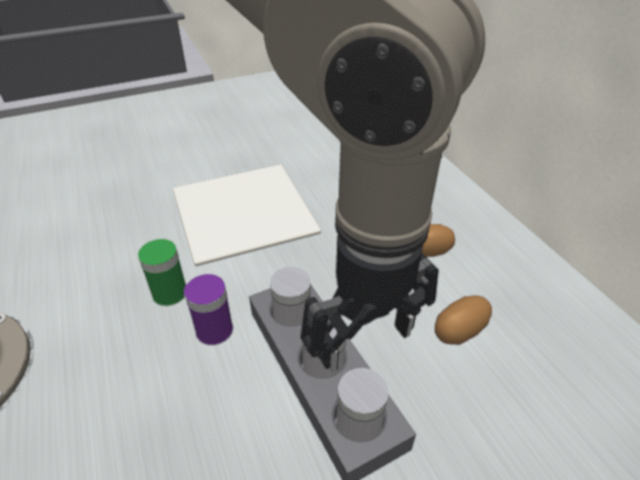

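The side view shows all three tins standing upright in the pockets, with lids at (290,283), about (325,350) behind the gripper, and (362,392). Now the full tin in pocket_2.

```bash
python3 -m pendant '[{"rx":0,"ry":0,"rz":0,"tx":3.6,"ty":0,"tz":0,"claw":0},{"rx":0,"ry":0,"rz":0,"tx":3.6,"ty":0,"tz":0,"claw":0},{"rx":0,"ry":0,"rz":0,"tx":3.6,"ty":0,"tz":0,"claw":0},{"rx":0,"ry":0,"rz":0,"tx":3.6,"ty":0,"tz":0,"claw":0},{"rx":0,"ry":0,"rz":0,"tx":3.6,"ty":0,"tz":0,"claw":0}]'|sed -n 2p
python3 -m pendant '[{"rx":0,"ry":0,"rz":0,"tx":2,"ty":0,"tz":0,"claw":0},{"rx":0,"ry":0,"rz":0,"tx":0,"ty":0,"tz":0,"claw":0},{"rx":0,"ry":0,"rz":0,"tx":0,"ty":0,"tz":0,"claw":0},{"rx":0,"ry":0,"rz":0,"tx":0,"ty":0,"tz":0,"claw":0},{"rx":0,"ry":0,"rz":0,"tx":0,"ty":0,"tz":0,"claw":0}]'|sed -n 2p
python3 -c "
from h import *
go([510.3,-116.2,63])"
```

```text
tcp_pos: [511.5, -136.3, 176.8]
tcp_pos: [510.8, -119.6, 177.7]
tcp [ 510.8 -119.6  177.7] shift cm [ 0.36 -0.02 11.47] yaw 94.0 z [-0.    -0.001 -1.   ] t 27.9 F [ 0.01 -0.42  0.02]
```

```bash
python3 -m pendant '[{"rx":0,"ry":0,"rz":0,"tx":0.3,"ty":0,"tz":3,"claw":0},{"rx":0,"ry":0,"rz":0,"tx":0,"ty":0,"tz":3,"claw":0},{"rx":0,"ry":0,"rz":0,"tx":0,"ty":0,"tz":3,"claw":0},{"rx":0,"ry":0,"rz":0,"tx":0,"ty":0,"tz":2.3,"claw":0},{"rx":0,"ry":0,"rz":0,"tx":0,"ty":0,"tz":0,"claw":0}]' 33 | sed -n 2,4p
python3 -m pendant '[{"rx":0,"ry":0,"rz":0,"tx":0,"ty":0,"tz":0,"claw":0},{"rx":0,"ry":0,"rz":0,"tx":0,"ty":0,"tz":0,"claw":0},{"rx":0,"ry":0,"rz":0,"tx":0,"ty":0,"tz":0,"claw":1},{"rx":0,"ry":0,"rz":0,"tx":0,"ty":0,"tz":0,"claw":1},{"rx":0,"ry":0,"rz":0,"tx":0,"ty":0,"tz":0,"claw":1}]' 33 | sed -n 2,6p
python3 -m pendant '[{"rx":0,"ry":0,"rz":0,"tx":0,"ty":0,"tz":0,"claw":1},{"rx":0,"ry":0,"rz":0,"tx":0,"ty":0,"tz":0,"claw":1},{"rx":0,"ry":0,"rz":0,"tx":0,"ty":0,"tz":0,"claw":1},{"rx":0,"ry":0,"rz":0,"tx":0,"ty":0,"tz":0,"claw":1}]' 33 | sed -n 2,6p
```

```text
tcp_pos: [507.8, -116.0, 61.1]
ee_rot: [0.682, 0.732, -0.003, -0.002]
wrist_force: [-0.3, -0.4, 0.7]
tcp_pos: [510.5, -115.6, 66.2]
ee_rot: [0.681, 0.732, 0.0, -0.0]
wrist_force: [-5.5, -0.2, 8.4]
gripper_width: 60.3
grip_force: 33.7
tcp_pos: [510.5, -115.5, 66.2]
ee_rot: [0.681, 0.732, 0.0, -0.0]
wrist_force: [-4.8, -1.0, 9.0]
gripper_width: 60.1
grip_force: 33.7
```

```bash
python3 -m pendant '[{"rx":0,"ry":0,"rz":0,"tx":0,"ty":0,"tz":-1,"claw":1},{"rx":0,"ry":0,"rz":0,"tx":0,"ty":0,"tz":-1.5,"claw":1},{"rx":0,"ry":0,"rz":0,"tx":0,"ty":0,"tz":-2,"claw":1},{"rx":0,"ry":0,"rz":0,"tx":0,"ty":0,"tz":-2,"claw":1},{"rx":0,"ry":0,"rz":0,"tx":0,"ty":0,"tz":-2.5,"claw":1}]'|sed -n 2,4p
python3 -m pendant '[{"rx":0,"ry":0,"rz":0,"tx":0,"ty":0,"tz":-2.5,"claw":1},{"rx":0,"ry":0,"rz":0,"tx":0,"ty":0,"tz":-2.5,"claw":1},{"rx":0,"ry":0,"rz":0,"tx":0,"ty":0,"tz":-2.5,"claw":1},{"rx":0,"ry":0,"rz":0,"tx":0,"ty":0,"tz":-2,"claw":1},{"rx":0,"ry":0,"rz":0,"tx":0,"ty":0,"tz":-1,"claw":1}]'|sed -n 2,4p
for i in 1 2; do python3 -m pendant '[{"rx":0,"ry":0,"rz":0,"tx":0,"ty":0,"tz":0,"claw":1},{"rx":0,"ry":0,"rz":0,"tx":0,"ty":0,"tz":0,"claw":1},{"rx":0,"ry":0,"rz":0,"tx":0,"ty":0,"tz":0,"claw":1},{"rx":0,"ry":0,"rz":0,"tx":0,"ty":0,"tz":0,"claw":1},{"rx":0,"ry":0,"rz":0,"tx":0,"ty":0,"tz":0,"claw":1}]'|sed -n 1,6p; done
python3 -c "
from h import *
cv2.imwrite('pics/end.png',cam('side')['pixels'])"
```

```text
tcp_pos: [509.8, -114.5, 155.5]
ee_rot: [0.681, 0.732, -0.001, -0.001]
wrist_force: [-0.2, 0.2, -4.7]
tcp_pos: [511.5, -115.3, 262.6]
ee_rot: [0.681, 0.732, 0.001, 0.001]
wrist_force: [1.3, 0.0, -4.8]
time: 30.32
tcp_pos: [510.1, -114.9, 258.6]
ee_rot: [0.681, 0.732, -0.001, -0.001]
wrist_force: [0.2, -0.6, -5.7]
gripper_width: 59.8
grip_force: 38.1
time: 30.73
tcp_pos: [510.9, -115.0, 259.8]
ee_rot: [0.681, 0.732, -0.0, -0.0]
wrist_force: [-0.0, -0.1, -4.8]
gripper_width: 60.0
grip_force: 38.1
```

View pics/end.png

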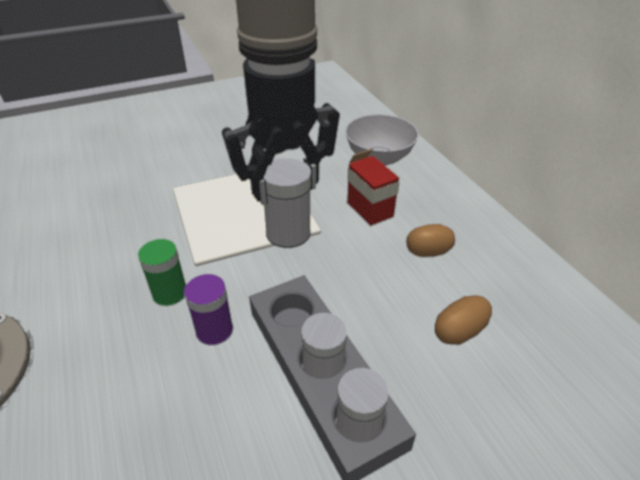

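The side view shows the full tin held upright at (287,205), and the two light tins standing in their pockets at (323,345) and (361,405). Carton and potatoes are where they were. Handing in.

```bash
python3 -c "
from plant import job
print(job.job_done())"
```

```text
the job is handed in; nothing more can be done
None
```

I stood all three tins in the rack and handed the job in with the heaviest (about 5.5 N; the others about 2.3 N) held upright, its base about 20 cm above the counter; the two lighter tins are in their pockets, and no verdict came back.

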